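# Unclip the battery-box cover at the wash place

### The arm

A 7-joint arm with a two-finger parallel gripper is mounted at the origin on the work surface. World frame = base frame: x ahead of the robot, y to its left, z up, the work surface at z = 0. Lengths are in m, angles in rad, forces in N, time in s.
With the tool pointing down it reaches from about 0.35 to 0.775 m from the base axis. Payload 3.1 kg.
Tool frame: the origin (TCP) lies on the centre line of the jaws, within the pads' length; the fingertips stand 11 mm ahead of it and the grasp point (between the pads) lies 8 mm behind it; z points along the fingers, y is the direction in which the jaws open and shut (so a half turn about z gives the same grasp; the last joint's range is limited). The gripper opens to 85 mm and grips with 20 to 120 N. Pads are 22 mm wide; open, the fingers measure 114 mm over their backs; the gripper's body (76 mm by 85 mm) begins 54 mm behind the grasp point. The pads swing forward as they close: fully open they stand 13 mm farther back than shut.
Start: joints at [-1.256, 0.311, 0.014, 1.512, -0.004, 1.319, -0.027], TCP at [0.192, 0.515, 0.212] pointing down, gripper open.
Joint ranges: [-2.7, 2.7], [-0.3, 1.91], [-1.27, 1.3], [0.12, 2.57], [-1.44, 4.58], [0.2, 2.03], [-3.05, 3.05]. Speed limits (rad/s): [2.79, 2.79, 3.14, 3.14, 3.14, 3.14, 3.14].

### API

Orientations are given as a rotation vector (axis times angle).
In Python, from rig import robot gives the robot as it stands. The module is installed in compiled form; this text tells all that it offers.
- The arm moves only by the tool step_arm, never from a script. Its argument "plan" is a list that holds one entry, the list of rows, each a list of 5 numbers: the shift along the tool's x, y, z normalised to -1 to 1, where 1 is 0.15 m, then the turn about the tool's z normalised to -1 to 1, where 1 is 180 degrees, then the opening, from 0 (shut) to 1 (fully open). In form: [[[dx, dy, dz, turn, jaw], ...]]. A call has 1 to 10 rows; each row shifts and turns the commanded pose from where the row before left it, along the tool's axes as they then stand; what a row does not reach is not made up. A row lasts 1/12 s, in which the tool goes at most 41.7 mm and 7.16 degrees, less where a joint would pass 70% of its speed; a pose out of reach is approached as far as the arm can. A call with a number of a shift or a turn outside -1 to 1 is refused whole. A call with a gripper value outside its range is refused whole. The fingers move at their own pace and stop on an object; "newtons" is the grip in N (left out, the last holds). Time passes only in rows, so rows that do not move let the fingers close. It gives the time, the measured TCP pose, the force and the opening at its end, in the units of the state.
- robot.observe(): the state, without advancing time (a new reading comes with each control period).
- robot.capture(name): name is "side" or "top" or "wrist"; returns a dict with "image" (384x512x3 uint8, red, green, blue), "fx", "fy", "cx", "cy" (pixels), "position" and "rotation" of the camera in the world; the wrist camera has in their place "tool_from_camera" (4x4, takes a point from camera to tool coordinates, whose origin is the TCP and whose axes are the flange's). Camera axes: x right, y up, looking along -z (the intrinsics and any distortion apply to the point x, -y, -z); pixel columns grow to the right and rows downward; lengths in m; the calibration is good to about 2 mm. A picture is of the moment at which its call begins: read the wrist's pose just before it. There is no depth.
- robot.finish_job(): hands the job in, once; it reports no verdict.
The state is a dict: "time": time; "joint_pos": joint angles; "dq": joint speeds; "effort": joint torques, N m; "position": TCP position; "tool_rot": TCP orientation; "ft_force": force on the tool from outside, world axes, zero at the start; "wrist_torque": the same for the moment, N m; "opening": finger opening in m.
Only numpy, scipy, OpenCV 4.12 (cv2) and the standard library are available. Lean on these libraries where they do the work, as an engineer would, in place of code of your own. Each camera call takes 0.05 s, during which the arm holds its last target. There are 200 camera calls.

### The job

Open the battery box on the wash-place ledge: press its snap tab inward and keep it pressed until the cover has popped up, without forcing the tab or the box. Then draw the cover by its rib towards the tab end to free its tongue, lift it off, and lay it gently, flat with its rib up, on the middle of the upturned bucket lid to keep it off the wet cement. Leave the soap dish and the comb alone.

Things in the scene. Friction and masses are not known exactly. Their poses are not given: they have to be found in the camera images.
- case: Grey battery box fixed to the ledge, 130 (x) x 84 (y) x 60 mm high; side feet reach y = +-64 mm, 5 mm high. Origin: centre of underside, z up. The tab end is the -x end (wall face at x = -65). Neither tab nor box may be pushed with more than 25 N, nor the cover wrenched against box or catch with more than 25 N. The catch hook stands up through a window in the cover to 64 mm above the ledge
- tab_middle (a point): Fixed point of the box at x = -82, y = 0, 39 mm up: about where the tab's pad face is. The black ridged pad, 22 mm wide, 28 to 50 mm above the ledge, stands out of the end wall by 9 to 25 mm (varies, not measured: feel for it; 17 would put its face at this point). Press it along the box's +x. Axes as the box; the point does not move with the pad
- catch_top (a point): Fixed point of the box, 64 mm up, at the catch hook. The tab is a spring: gives from 3 N, stiffens 1.6 N per mm, frees the cover after about 4 mm (10 to 11 N), solid stop at 6 mm (about 13 N); press to about 12 N. Then the cover's tab end rises by itself in about a second while the tab is kept pressed, and stays up when it is let go
- lip_edge (a point): Fixed point of the box at x = 53, y = 0, 62.5 mm up: top inner edge of the fixed lip (x = 53 to 65 mm) at the end away from the tab. The last 4 mm of the cover's tongue lie under it. Draw the popped-up cover 10 to 12 mm towards the box's -x to free the tongue, then lift
- cover_rib (a point): Centre of the grip rib on the loose white cover, 36 long (x) x 14 wide (y) x 18 mm high: 9 mm below its top, 14 mm above the plate's underside. Take it across the 14 mm. Cover axes: x from tab end to tongue, z out of its top. Shut: 68 mm above the ledge; popped up: about 7 mm higher, cover tilted 0.15 rad, tab end up. It lies at x = 2 mm in the cover
- cover: The loose white plastic cover, 60 to 110 g: plate 107 (x, from -57 to 50) x 68 (y) x 5 mm, tongue 7 mm further at +x, grip rib on top. Origin: middle of the plate's underside, 14 mm below and 2 mm to the -x side of the rib's centre; same axes
- cover_front (a point): Middle of the cover's edge at the tab end, halfway through the plate's thickness: 56.5 mm above the ledge when shut, about 72 mm when popped up
- bucket_lid: Round blue plastic bucket lid lying upturned, fixed, 270 mm across, rim 14 mm high and 5 mm thick, inner floor 4 mm above the ledge. Origin: centre of its underside
- soap_dish: White ceramic soap dish, 80 x 110 x 26 mm high, loose bystander. Origin: centre of its underside
- comb: Wooden comb lying flat, 40 x 160 x 6 mm, loose bystander, long along its y. Origin: underside, near the middle
There are look-alikes about, which are no part of the job. Of the things that look like the case, take the one that is farthest from the robot's base at the start.

How it is judged:
By the outcome, as a careful person would: the job done as asked, in the order asked, and still so for the second after the job is handed in, with the robot touching nothing.
It also fails if it takes over 72 s, if anything falls off the work surface, if the arm or the gripper's body presses on something with over 40 N, if the wrist force passes 120 N, or if a joint passes its speed limit or range.

## Working session

There is one attempt and no reset: what is moved stays moved. The work goes in short steps, Python scripts to look and compute and a tool call to move; the robot and the scene stay as the last step left them, time stands still between calls to the robot, and variables do not carry over. Pictures are saved under pics/ and viewed, about 8 in all and at most 12, crops included, and the job is handed in when it is done.

Besides the shell and the picture viewer there is one more tool, called after ">>>" as name(argument=value, ...) on one line, values as JSON. step_arm: Moves the arm, as the interface text tells. Its arguments: {"type":"object","properties":{"plan":{"type":"array","items":{"type":"array","items":{"type":"array","items":{"type":"number"}}}},"newtons":{"type":"number"}},"required":["plan"]}

```bash
mkdir -p pics
cat > h.py <<'E'
import numpy as np, cv2
from rig import robot
from scipy.spatial.transform import Rotation as R
def cap(n,save=None):
    s=robot.observe(); c=robot.capture(n)
    if n=="wrist":
        T=np.eye(4);T[:3,:3]=R.from_rotvec(s["tool_rot"]).as_matrix();T[:3,3]=s["position"]
        M=T@np.array(c["tool_from_camera"]); c["position"]=M[:3,3]; c["rotation"]=M[:3,:3]
    c["rotation"]=np.array(c["rotation"]);c["position"]=np.array(c["position"])
    if save: cv2.imwrite("pics/"+save,c["image"][:,:,::-1])
    np.save("pics/last_%s.npy"%n,{k:c[k] for k in c},allow_pickle=True)
    return c
def load(n): return np.load("pics/last_%s.npy"%n,allow_pickle=True).item()
def ray(c,u,v):
    d=np.array([(u-c["cx"])/c["fx"],-(v-c["cy"])/c["fy"],-1.0]); return c["rotation"]@d
def onz(c,u,v,z):
    d=ray(c,u,v);p=c["position"];return p+d*(z-p[2])/d[2]
def proj(c,P):
    q=c["rotation"].T@(np.array(P)-c["position"]);return c["cx"]+c["fx"]*q[0]/-q[2],c["cy"]-c["fy"]*q[1]/-q[2]
def st():
    s=robot.observe();print({k:np.round(s[k],4).tolist() for k in ("time","position","tool_rot","ft_force","opening","joint_pos")})
E
python3 - <<'E'
from h import *
st()
a=cap("top","top0.png");b=cap("side","side0.png")
for c in(a,b):print([k for k in c],c["position"],c["rotation"].round(3).tolist(),c["fx"],c["cx"],c["cy"],{k:c[k] for k in c if 'dist' in k})
E
```

```text
{'time': 0.0, 'position': [0.1918, 0.5146, 0.2105], 'tool_rot': [-0.5573, -3.0914, 0.0037], 'ft_force': [-0.5228, 0.0024, 0.4801], 'opening': 0.0854, 'joint_pos': [-1.2557, 0.3118, 0.014, 1.5131, -0.0044, 1.3192, -0.0272]}
['image', 'fx', 'fy', 'cx', 'cy', 'position', 'rotation'] [0.392394   0.02763727 1.01326303] [0.132, -0.152, -1.582] 360.26197709517845 257.2893499426454 189.52309937962985 {}
['image', 'fx', 'fy', 'cx', 'cy', 'position', 'rotation'] [ 0.45153124 -0.56327362  0.67637981] [0.764, -0.059, -0.143] 349.720648090604 251.4421939698029 193.80408269856048 {}
```

View pics/top0.png

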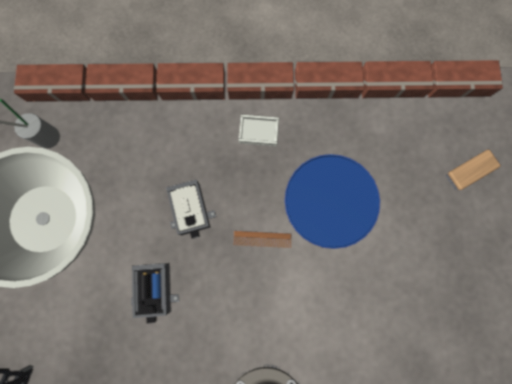

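View pics/side0.png

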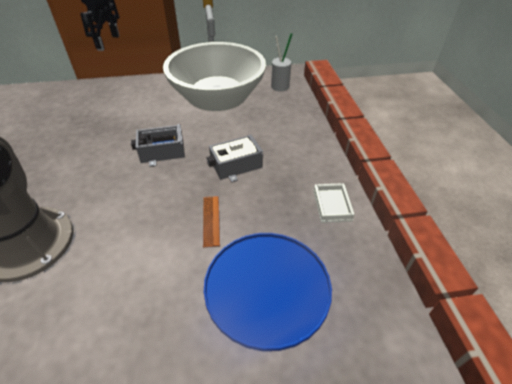

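The top view shows the covered case at about (188,208) with its black tab at (194,234). The nearer open box at (152,290) is the look-alike. The lid is at (332,201), the comb at (263,238) and the soap dish at (259,129). Next I measure them.

```bash
sed -i 's/c\["rotation"\]=np.array(c\["rotation"\]);/r=np.array(c["rotation"]);c["rotation"]=R.from_rotvec(r).as_matrix() if r.shape==(3,) else r;/' h.py
python3 - <<'E'
from h import *
a=cap("top");b=cap("side")
for n,c,(x0,y0,x1,y1) in(("top",a,(155,170,230,245)),("side",b,(195,125,275,190))):
    im=c["image"][:,:,::-1];hsv=cv2.cvtColor(im,cv2.COLOR_BGR2HSV)
    m=cv2.inRange(hsv,(105,150,60),(125,255,255));k=max(cv2.findContours(m,0,1)[0],key=cv2.contourArea)
    e=cv2.fitEllipse(k);print(n,"lid",e,onz(c,*e[0],0.012).round(4))
    cr=cv2.resize(im[y0:y1,x0:x1],None,fx=7,fy=7,interpolation=cv2.INTER_CUBIC);cv2.imwrite(f"pics/{n}_crop.png",cr)
    w=cv2.inRange(hsv,(0,0,150),(179,60,255));w[:y0]=0;w[y1:]=0;w[:,:x0]=0;w[:,x1:]=0
    k=max(cv2.findContours(w,0,1)[0],key=cv2.contourArea);r=cv2.minAreaRect(k);p=cv2.boxPoints(r);print(r);print([onz(c,*q,0.059).round(4).tolist() for q in p])
c1=cv2.imread("pics/top_crop.png");c2=cv2.imread("pics/side_crop.png");h=600
t=np.zeros((525,525+560,3),np.uint8);t[:c1.shape[0],:525]=c1;t[:c2.shape[0],525:]=c2;cv2.imwrite("pics/both.png",cv2.resize(t,None,fx=.73,fy=.73))
E
```

```text
top lid ((331.9087829589844, 201.06155395507812), (89.7593002319336, 92.9103012084961), 124.33712005615234) [ 0.5387 -0.1957  0.012 ]
((186.676513671875, 207.20587158203125), (40.98851776123047, 26.436382293701172), 75.96376037597656)
[[0.5672, 0.2518, 0.059], [0.5837, 0.1833, 0.059], [0.4762, 0.1556, 0.059], [0.4604, 0.2228, 0.059]]
side lid ((267.4902038574219, 291.1995544433594), (113.72454071044922, 126.28704071044922), 103.55379486083984) [ 0.539  -0.2143  0.012 ]
((226.5, 143.5), (37.0, 63.0), 90.0)
[[0.4163, 0.3344, 0.059], [0.6045, 0.306, 0.059], [0.5767, 0.1383, 0.059], [0.4095, 0.1635, 0.059]]
```

View pics/both.png

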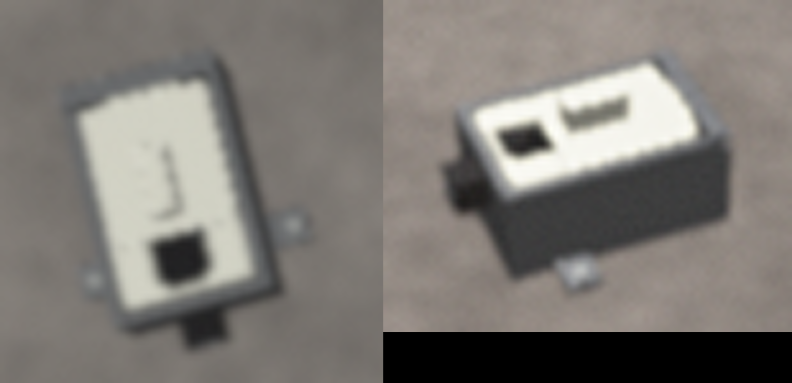

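>>> step_arm(plan=[[[0,0,-0.05,-0.039,0],[0,0,-0.05,-0.039,0],[0,0,-0.05,-0.039,0],[0,0,-0.05,-0.039,0],[0,0,-0.05,-0.039,0]]])

```text
time: 0.62
position: [0.192, 0.5151, 0.2491]
tool_rot: [0.41, -3.114, 0.001]
ft_force: [0.9, -0.9, 0.2]
opening: 0.0258
```

```bash
cat >> h.py <<'E'
def go(P):
    s=robot.observe();M=R.from_rotvec(s["tool_rot"]).as_matrix();d=M.T@(np.array(P)-s["position"])/.15
    print("tool shift units",d.round(4),"tool x yaw deg",np.degrees(np.arctan2(M[1,0],M[0,0])).round(2),"tilt",M[:,2].round(4))
E
python3 - <<'E'
from h import *
st();go([.50,.20,.26])
b=load("side");im=b["image"][:,:,::-1];hsv=cv2.cvtColor(im,cv2.COLOR_BGR2HSV)
from scipy.optimize import least_squares
for n in("top","side"):
    c=load(n);hsv=cv2.cvtColor(c["image"],cv2.COLOR_RGB2HSV);m=cv2.inRange(hsv,(105,100,30),(125,255,255));k=max(cv2.findContours(m,0,1)[0],key=cv2.contourArea)[:,0]
    p=np.array([onz(c,u,v,.012)[:2] for u,v in k]);r=least_squares(lambda q:np.hypot(*(p-q[:2]).T)-q[2],[.53,-.2,.13]);print(n,r.x,np.sqrt(np.mean(r.fun**2)))
c=robot.capture("wrist");print(np.round(c["tool_from_camera"],3),c["fx"])
E
```

```text
{'time': 0.6167, 'position': [0.192, 0.5151, 0.2491], 'tool_rot': [0.4102, -3.1144, 0.0011], 'ft_force': [0.9444, -0.9006, 0.231], 'opening': 0.0258, 'joint_pos': [-1.186, 0.2973, -0.0785, 1.4389, 0.0233, 1.4072, 0.5679]}
tool shift units [-1.4393 -2.5609 -0.0714] tool x yaw deg -164.99 tilt [-2.e-04 -7.e-04 -1.e+00]
top [ 0.54191033 -0.19593423  0.13180749] 0.0009351273135319766
side [ 0.54144807 -0.19765111  0.13389594] 0.0008826304506540049
[[ 0.     0.947  0.323  0.084]
 [ 1.    -0.    -0.     0.001]
 [-0.     0.323 -0.946 -0.162]
 [ 0.     0.     0.     1.   ]] 300.97284870586907
```

>>> step_arm(plan=[[[-0.12,-0.24,0,0,0],[-0.12,-0.24,0,0,0],[-0.12,-0.24,0,0,0],[-0.12,-0.24,0,0,0],[-0.12,-0.24,0,0,0],[-0.12,-0.24,0,0,0],[-0.12,-0.24,0,0,0],[-0.12,-0.24,0,0,0],[-0.12,-0.24,0,0,0],[-0.12,-0.24,0,0,0]]])

```text
time: 1.5
position: [0.4581, 0.2109, 0.2489]
tool_rot: [0.397, -3.116, -0.0]
ft_force: [0.6, 1.3, -0.5]
opening: 0.0004
```

>>> step_arm(plan=[[[-0.01,-0.16,0,0,0],[0,0,0,0,0],[0,0,0,0,0],[0,0,0,0,0]]])

```text
time: 1.83
position: [0.4641, 0.1909, 0.2487]
tool_rot: [0.4, -3.115, -0.002]
ft_force: [0.7, 0.8, -1.1]
opening: 0.0004
```

Run:
```python
from h import *
st();c=cap("wrist","w1.png")
O=np.array([.524,.204,0]);y=.265;X=np.array([np.cos(y),np.sin(y),0]);Y=np.array([-np.sin(y),np.cos(y),0]);Z=np.array([0,0,1])
B=lambda a,b,h:O+X*a+Y*b+Z*h
for n,q in dict(tab=(-82,0,39),c1=(-65,-42,60),c2=(-65,42,60),c3=(65,-42,60),c4=(65,42,60),catch=(-40,0,64),ribtop=(2,0,77)).items():print(n,np.round(proj(c,B(*np.array(q)/1000)),1))
```

```text
{'time': 1.8333, 'position': [0.4641, 0.1909, 0.2487], 'tool_rot': [0.4003, -3.115, -0.0017], 'ft_force': [0.6926, 0.8334, -1.1278], 'opening': 0.0004, 'joint_pos': [-0.6049, 0.1934, 0.2183, 1.5766, -0.0438, 1.3768, 1.4443]}
tab [250.4 147.7]
c1 [215.1 165.3]
c2 [285.7 164.6]
c3 [220.  261.1]
c4 [283.2 260.6]
catch [250.6 186.1]
ribtop [251.  222.5]
```

View pics/w1.png

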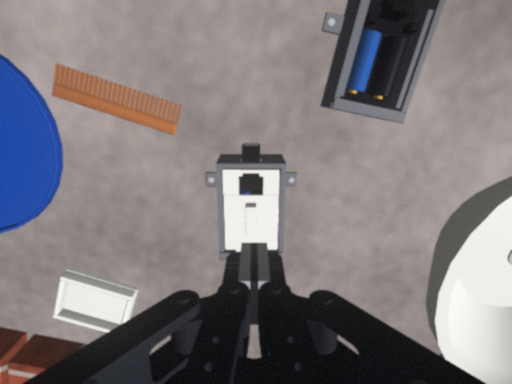

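The wrist view shows the case upright in the picture: tab at (251,152), hook window at (251,185), rib at (251,218), case corners at (217,165) and (285,165). My predicted points fit to about 1 px. One quick yaw and centre refinement, plus the approach shift.

```bash
cat >> h.py <<'E'
O=np.array([.524,.204,0]);yaw=.265;X=np.array([np.cos(yaw),np.sin(yaw),0]);Y=np.array([-np.sin(yaw),np.cos(yaw),0]);Z=np.array([0,0,1])
B=lambda a,b,h:O+X*a+Y*b+Z*h
def tobox(p): return np.array([(p-O)@X,(p-O)@Y,p[2]])*1000
E
python3 - <<'E'
from h import *
c=load("wrist");g=c["image"].astype(int);w=(g.min(2)>170)
L=[];Rr=[]
for v in range(172,242,3):
    u=np.where(w[v,200:300])[0]+200
    if len(u)<10: continue
    l=onz(c,u[0]-.5,v,.059);r=onz(c,u[-1]+.5,v,.059);L.append(tobox(l));Rr.append(tobox(r))
L=np.array(L);Rr=np.array(Rr)
for A in(L,Rr):print(np.polyfit(A[:,0],A[:,1],1),np.median(A[:,1]))
col=w[160:300,251];print("white start row",160+np.where(col)[0][0],tobox(onz(c,251,160+np.where(col)[0][0],.059)))
d=g.max(2)[135:172,251];print(d.tolist())
for h,v in((.05,144),(.039,144),(.060,154)):print(h,tobox(onz(c,251,v,h)))
go(B(-.105,0,.10))
E
```

```text
[  0.05845009 -35.09352914] -34.58405065407409
[-0.06937029 34.86313821] 34.253931148248824
white start row 170 [-58.59958736   0.64387568  59.        ]
[148, 146, 144, 149, 147, 150, 146, 135, 112, 100, 86, 59, 45, 47, 42, 46, 41, 45, 42, 46, 42, 46, 49, 48, 49, 46, 53, 64, 92, 119, 130, 130, 122, 113, 146, 218, 237]
0.05 [-88.30314345   0.93890994  50.        ]
0.039 [-86.58026976   0.83954926  39.        ]
0.06 [-78.14260846   0.88739656  60.        ]
tool shift units [ 0.2908 -0.0282  0.9924] tool x yaw deg -165.24 tilt [-9.e-04  1.e-03 -1.e+00]
```

>>> step_arm(plan=[[[0.17,-0.014,0,0,0],[0.17,-0.014,0,0,0],[0,0,0.26,0,0],[0,0,0.26,0,0],[0,0,0.26,0,0],[0,0,0.26,0,0],[0,0,0.26,0,0],[0,0,0.08,0,0],[0,0,0,0,0],[0,0,0,0,0]]])

```text
time: 2.72
position: [0.4157, 0.1742, 0.0418]
tool_rot: [0.404, -3.114, -0.0]
ft_force: [0.8, -0.1, 0.6]
opening: 0.0001
```

Run:
```python
from h import *
st();print(tobox(np.array(robot.observe()["position"])));go(B(-.099,0,.042))
```

```text
{'time': 2.7167, 'position': [0.4157, 0.1742, 0.0418], 'tool_rot': [0.4045, -3.1142, -0.0001], 'ft_force': [0.769, -0.141, 0.5832], 'opening': 0.0001, 'joint_pos': [-0.5996, 0.2947, 0.1965, 2.0049, -0.0761, 0.85, 1.4681]}
[-112.30928049   -0.40387418   41.83508054]
tool shift units [-0.0887  0.0033 -0.0012] tool x yaw deg -165.2 tilt [-1.2e-03 -1.0e-04 -1.0e+00]
```

>>> step_arm(plan=[[[-0.027,0,0,0,0],[-0.02,0,0,0,0],[0,0,0,0,0]]])

```text
time: 2.97
position: [0.426, 0.176, 0.044]
tool_rot: [-0.401, 3.111, 0.003]
ft_force: [-0.6, -0.4, 0.7]
opening: -0.0004
```

>>> step_arm(plan=[[[-0.007,0,0,0,0],[-0.007,0,0,0,0],[-0.007,0,0,0,0],[0,0,0,0,0]]])

```text
time: 3.3
position: [0.4268, 0.1755, 0.0423]
tool_rot: [-0.4, 3.115, 0.0]
ft_force: [0.3, -0.4, -0.3]
opening: -0.0002
```

>>> step_arm(plan=[[[-0.007,0,0,0,0],[-0.007,0,0,0,0],[0,0,0,0,0]]])

```text
time: 3.55
position: [0.4287, 0.176, 0.0421]
tool_rot: [-0.401, 3.116, 0.0]
ft_force: [1.0, -0.3, 0.5]
opening: 0.0002
```

>>> step_arm(plan=[[[-0.007,0,0,0,0],[-0.007,0,0,0,0],[0,0,0,0,0]]])

```text
time: 3.8
position: [0.4308, 0.1766, 0.0421]
tool_rot: [-0.401, 3.116, 0.0]
ft_force: [0.1, 0.8, 0.3]
opening: -0.0
```

>>> step_arm(plan=[[[-0.007,0,0,0,0],[-0.007,0,0,0,0],[0,0,0,0,0]]])

```text
time: 4.05
position: [0.4328, 0.1771, 0.0421]
tool_rot: [-0.401, 3.116, 0.0]
ft_force: [-1.0, -0.2, 0.4]
opening: 0.0
```

>>> step_arm(plan=[[[-0.007,0,0,0,0],[-0.007,0,0,0,0],[0,0,0,0,0]]])

```text
time: 4.3
position: [0.4349, 0.1777, 0.0421]
tool_rot: [-0.401, 3.116, 0.0]
ft_force: [0.5, 0.1, 0.4]
opening: -0.0003
```

>>> step_arm(plan=[[[-0.007,0,0,0,0],[-0.007,0,0,0,0],[0,0,0,0,0]]])

```text
time: 4.55
position: [0.4369, 0.1782, 0.0421]
tool_rot: [-0.401, 3.116, 0.0]
ft_force: [-0.5, 0.2, 0.4]
opening: -0.0004
```

>>> step_arm(plan=[[[-0.007,0,0,0,0],[-0.007,0,0,0,0],[0,0,0,0,0]]])

```text
time: 4.8
position: [0.439, 0.1787, 0.0422]
tool_rot: [-0.401, 3.116, 0.0]
ft_force: [-0.2, 0.0, 0.5]
opening: -0.0
```

>>> step_arm(plan=[[[-0.007,0,0,0,0],[-0.007,0,0,0,0],[0,0,0,0,0]]])

```text
time: 5.05
position: [0.441, 0.1793, 0.0421]
tool_rot: [-0.401, 3.116, 0.0]
ft_force: [0.5, 0.0, -0.4]
opening: -0.0001
```

>>> step_arm(plan=[[[-0.007,0,0,0,0],[-0.007,0,0,0,0],[0,0,0,0,0]]])

```text
time: 5.3
position: [0.443, 0.1798, 0.0422]
tool_rot: [-0.401, 3.115, 0.0]
ft_force: [-0.8, 0.9, -0.2]
opening: -0.0001
```

>>> step_arm(plan=[[[-0.007,0,0,0,0],[-0.007,0,0,0,0],[0,0,0,0,0]]])

```text
time: 5.55
position: [0.445, 0.1803, 0.0422]
tool_rot: [-0.401, 3.116, 0.0]
ft_force: [-0.3, 0.8, 0.0]
opening: 0.0001
```

>>> step_arm(plan=[[[-0.007,0,0,0,0],[0,0,0,0,0]]])

```text
time: 5.72
position: [0.446, 0.1805, 0.0421]
tool_rot: [-0.401, 3.116, 0.0]
ft_force: [-1.1, -0.5, 0.7]
opening: -0.0006
```

Run:
```python
from h import *
st();print(tobox(np.array(robot.observe()["position"])))
c=cap("side");cv2.imwrite("pics/s2.png",cv2.resize(c["image"][90:200,170:290,::-1],None,fx=5,fy=5,interpolation=cv2.INTER_CUBIC))
```

```text
{'time': 5.7167, 'position': [0.446, 0.1805, 0.0421], 'tool_rot': [-0.4008, 3.1157, 0.0], 'ft_force': [-1.0621, -0.4566, 0.7015], 'opening': -0.0006, 'joint_pos': [-0.5822, 0.3469, 0.199, 1.9287, -0.0877, 0.874, 1.4882]}
[-81.45235513  -2.20714793  42.12635324]
```

View pics/s2.png

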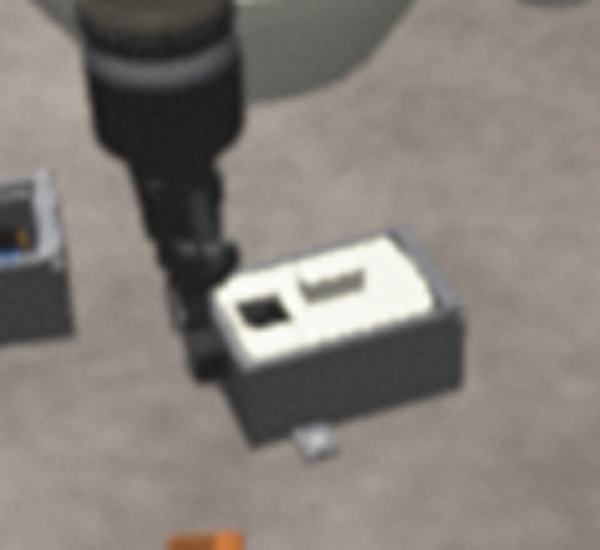

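>>> step_arm(plan=[[[-0.007,0.007,0,0,0],[-0.007,0.007,0,0,0],[0,0,0,0,0]]])

```text
time: 6.02
position: [0.4475, 0.1835, 0.0422]
tool_rot: [-0.402, 3.115, 0.0]
ft_force: [-0.7, 0.2, -0.3]
opening: 0.0
```

>>> step_arm(plan=[[[-0.007,0,0,0,0],[0,0,0,0,0]]])

```text
time: 6.18
position: [0.4485, 0.1834, 0.0422]
tool_rot: [-0.401, 3.116, 0.0]
ft_force: [-0.1, -0.6, 0.7]
opening: -0.0
```

>>> step_arm(plan=[[[-0.007,0,0,0,0],[0,0,0,0,0]]])

```text
time: 6.35
position: [0.4495, 0.1836, 0.0421]
tool_rot: [-0.401, 3.116, 0.0]
ft_force: [-0.5, -0.1, -0.5]
opening: 0.0003
```

Run:
```python
from h import *
s=robot.observe();print(tobox(np.array(s["position"])),np.round(s["effort"],2))
c=cap("wrist");cv2.imwrite("pics/w2.png",cv2.resize(c["image"][80:330,120:390,::-1],None,fx=2.4,fy=2.4,interpolation=cv2.INTER_CUBIC))
for q in((-65,-42,60),(-65,42,60),(-82,-11,50),(-82,11,50)):print(np.round(proj(c,B(*np.array(q)/1000)),1))
for dx in(-.011,.011):print(np.round(proj(c,s["position"]+dx*X-.011*Z),1))
```

```text
[-77.23181097  -0.18624582  42.12559956] [-2.000e-02 -3.463e+01  1.560e+00 -1.819e+01  1.000e-02  2.000e-02
  0.000e+00]
[177.8 276.4]
[328.5 275.2]
[233.6 240.3]
[272.1 240. ]
[252.5 217.2]
[252.9 248.6]
```

View pics/w2.png

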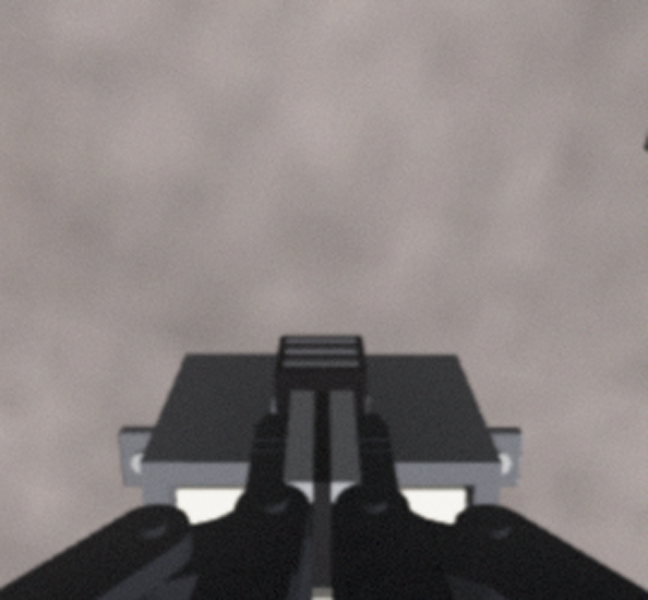

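Run:
```python
from h import *
s=robot.observe();P=np.array(s["position"])
c=cap("side")
f=lambda p:((np.array(proj(c,p))-[180,110])*8).round(0)
print(P)
im=cv2.resize(c["image"][110:180,180:280,::-1],None,fx=8,fy=8,interpolation=cv2.INTER_CUBIC)
def dot(p,col):
    q=f(p).astype(int);cv2.circle(im,tuple(int(t) for t in q),3,col,-1)
dot(P-.011*Z,(0,0,255));dot(P+.019*Z,(0,255,255));dot(P,(0,255,0))
for b in(-.011,.011):
  for h in(.028,.05):dot(B(-.082,b,h),(255,0,255))
for b in(-.042,.042): dot(B(-.065,b,.06),(255,255,0))
dot(B(-.065,-.042,0),(255,255,0));cv2.imwrite("pics/s3.png",im)
w=load("wrist")
for tx in(-.011,-.005,.005,.011):
  print(tx,[ (z,np.round(proj(w,P-tx*X-z*Z)[1],0)) for z in(-.03,-.02,-.01,0,.011)])
```

```text
[0.4494151  0.18355336 0.0421068 ]
-0.011 [(-0.03, np.float64(287.0)), (-0.02, np.float64(276.0)), (-0.01, np.float64(266.0)), (0, np.float64(257.0)), (0.011, np.float64(248.0))]
-0.005 [(-0.03, np.float64(277.0)), (-0.02, np.float64(266.0)), (-0.01, np.float64(257.0)), (0, np.float64(248.0)), (0.011, np.float64(240.0))]
0.005 [(-0.03, np.float64(260.0)), (-0.02, np.float64(250.0)), (-0.01, np.float64(241.0)), (0, np.float64(234.0)), (0.011, np.float64(226.0))]
0.011 [(-0.03, np.float64(249.0)), (-0.02, np.float64(240.0)), (-0.01, np.float64(232.0)), (0, np.float64(224.0)), (0.011, np.float64(217.0))]
```

View pics/s3.png

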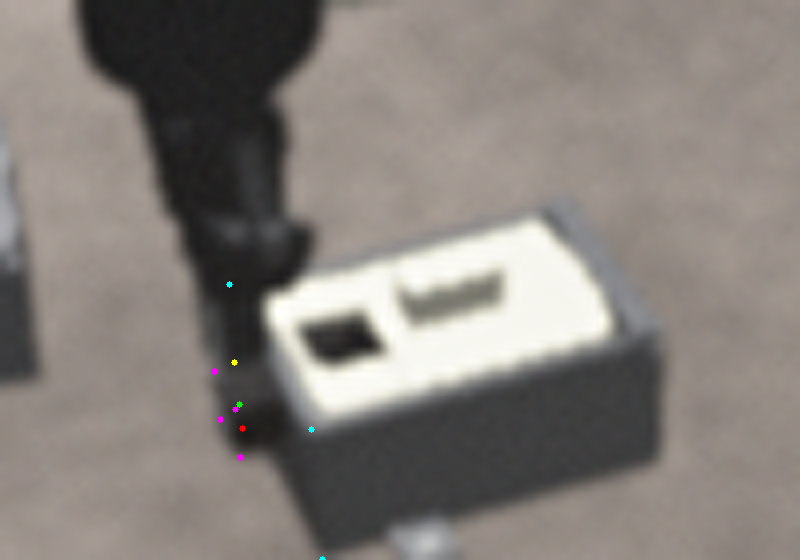

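The wrist view shows the tab's whole ridged face (crop rows 337–390) uncovered below the fingers. The side view puts the fingertips at roughly 55 mm, just above the pad, so they end higher than I assumed. I'll back off and check the true tip length by touching the ledge.

>>> step_arm(plan=[[[0.12,0,0,0,0],[0.12,0,0,0,0],[0,0,0.06,0,0],[0,0,0.06,0,0],[0,0,0,0,0],[0,0,0,0,0]]])

```text
time: 6.95
position: [0.4147, 0.1744, 0.0235]
tool_rot: [0.4, -3.115, 0.001]
ft_force: [0.9, -0.5, 0.3]
opening: 0.0001
```

Run:
```python
from h import *
st();s=robot.observe();P=np.array(s["position"])
c=cap("side");w=cap("wrist")
im=cv2.resize(c["image"][110:180,160:230,::-1],None,fx=6,fy=6,interpolation=cv2.INTER_CUBIC)
for z,col in((0.011,(0,0,255)),(0,(0,255,0)),(-.019,(0,255,255))):
    q=(np.array(proj(c,P-z*Z))-[160,110])*6;cv2.circle(im,(int(q[0]),int(q[1])),2,col,-1)
i2=cv2.resize(w["image"][130:270,200:305,::-1],None,fx=3.5,fy=3.5,interpolation=cv2.INTER_CUBIC)[:490,:368]
t=np.zeros((490,790,3),np.uint8);t[:420,:420]=im;t[:i2.shape[0],422:422+i2.shape[1]]=i2;cv2.imwrite("pics/t4.png",t)
```

```text
{'time': 6.95, 'position': [0.4147, 0.1744, 0.0235], 'tool_rot': [0.4004, -3.1153, 0.0009], 'ft_force': [0.8996, -0.4806, 0.2518], 'opening': 0.0001, 'joint_pos': [-0.5981, 0.3225, 0.1939, 2.0245, -0.0845, 0.8028, 1.4712]}
```

View pics/t4.png

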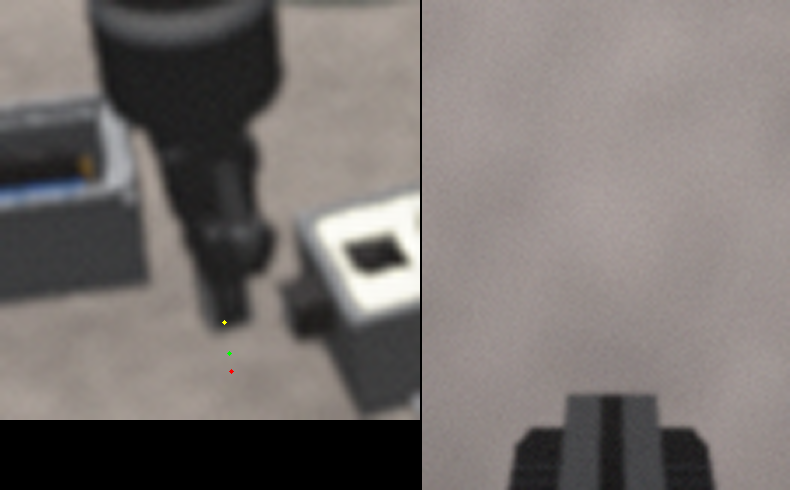

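Both views show the fingertips well behind the stated place: they sit about 15–20 mm above the reported TCP, not 11 mm ahead of it. I'll feel the ledge to get the exact length.

>>> step_arm(plan=[[[0,0,0.04,0,0],[0,0,0.04,0,0],[0,0,0,0,0]]])

```text
time: 7.3
position: [0.4136, 0.1741, 0.0109]
tool_rot: [0.4, -3.114, 0.001]
ft_force: [0.1, -0.1, -0.5]
opening: 0.0001
```

>>> step_arm(plan=[[[0,0,0.02,0,0],[0,0,0.02,0,0],[0,0,0,0,0]]])

```text
time: 7.55
position: [0.414, 0.1742, 0.0055]
tool_rot: [0.401, -3.115, 0.001]
ft_force: [0.2, 0.0, -0.0]
opening: 0.0001
```

>>> step_arm(plan=[[[0,0,0.02,0,0],[0,0,0.02,0,0],[0,0,0,0,0]]])

```text
time: 7.8
position: [0.414, 0.1743, -0.0004]
tool_rot: [0.401, -3.115, 0.0]
ft_force: [0.6, -0.3, -0.2]
opening: 0.0001
```

>>> step_arm(plan=[[[0,0,0.02,0,0],[0,0,0.02,0,0],[0,0,0,0,0]]])

```text
time: 8.05
position: [0.414, 0.1743, -0.0065]
tool_rot: [0.401, -3.115, 0.001]
ft_force: [0.4, 0.0, -0.2]
opening: -0.0001
```

>>> step_arm(plan=[[[0,0,0.013,0,0],[0,0,0.013,0,0],[0,0,0,0,0]]])

```text
time: 8.3
position: [0.4142, 0.1744, -0.0101]
tool_rot: [0.401, -3.115, 0.0]
ft_force: [0.3, 0.5, 0.1]
opening: 0.0002
```

>>> step_arm(plan=[[[0,0,0.013,0,0],[0,0,0,0,0]]])

```text
time: 8.47
position: [0.4143, 0.1744, -0.012]
tool_rot: [0.401, -3.116, 0.0]
ft_force: [-0.7, 0.2, -0.5]
opening: 0.0001
```

>>> step_arm(plan=[[[0,0,0.013,0,0],[0,0,0,0,0]]])

```text
time: 8.63
position: [0.4143, 0.1744, -0.0139]
tool_rot: [0.401, -3.116, 0.0]
ft_force: [0.5, -1.0, 0.6]
opening: -0.0
```

>>> step_arm(plan=[[[0,0,0.013,0,0],[0,0,0,0,0]]])

```text
time: 8.8
position: [0.4143, 0.1744, -0.0159]
tool_rot: [0.401, -3.116, 0.0]
ft_force: [-0.2, -0.5, 1.0]
opening: -0.0001
```

>>> step_arm(plan=[[[0,0,0.013,0,0],[0,0,0,0,0]]])

```text
time: 8.97
position: [0.4143, 0.1744, -0.0179]
tool_rot: [0.401, -3.116, 0.0]
ft_force: [0.6, 0.2, -0.5]
opening: 0.0003
```

>>> step_arm(plan=[[[0,0,0.013,0,0],[0,0,0,0,0]]])

```text
time: 9.13
position: [0.4146, 0.1745, -0.0196]
tool_rot: [-0.401, 3.116, 0.0]
ft_force: [-0.4, -0.1, 0.7]
opening: -0.0
```

>>> step_arm(plan=[[[0,0,0.01,0,0],[0,0,0,0,0]]])

```text
time: 9.3
position: [0.4146, 0.1745, -0.0196]
tool_rot: [0.401, -3.116, -0.001]
ft_force: [-4.2, -0.9, 13.4]
opening: -0.0003
```

>>> step_arm(plan=[[[0,0,0.01,0,0],[0,0,0,0,0]]])

```text
time: 9.47
position: [0.4146, 0.1746, -0.0197]
tool_rot: [0.4, -3.115, -0.001]
ft_force: [-6.9, -3.3, 26.8]
opening: -0.0001
```

>>> step_arm(plan=[[[0,0,0.01,0,0],[0,0,0,0,0]]])

```text
time: 9.63
position: [0.4147, 0.1746, -0.0198]
tool_rot: [0.4, -3.115, -0.002]
ft_force: [-11.5, -4.4, 39.9]
opening: -0.0006
```

The ledge contact comes at reported TCP z = -19.6 mm, so the tips are 19.6 mm *behind* the reported TCP, about 30 mm short of the stated value. I'll work from this. Now I raise to tip height 33 mm and feel for the tab.

>>> step_arm(plan=[[[0,0,-0.125,0,0],[0,0,-0.125,0,0],[0,0,0,0,0],[0,0,0,0,0]]])

```text
time: 9.97
position: [0.4154, 0.175, 0.0143]
tool_rot: [-0.401, 3.113, 0.002]
ft_force: [0.2, -0.4, 1.1]
opening: 0.0001
```

>>> step_arm(plan=[[[-0.04,0,0,0,0],[-0.03,0,0,0,0],[0,0,0,0,0],[0,0,0,0,0]]])

```text
time: 10.3
position: [0.4245, 0.1769, 0.0127]
tool_rot: [0.4, -3.115, 0.001]
ft_force: [-0.2, -0.3, 0.7]
opening: 0.0002
```

Run:
```python
from h import *
st();print(tobox(np.array(robot.observe()["position"])))
```

```text
{'time': 10.3, 'position': [0.4245, 0.1769, 0.0127], 'tool_rot': [0.4004, -3.1147, 0.0011], 'ft_force': [-0.2345, -0.2806, 0.7495], 'opening': 0.0002, 'joint_pos': [-0.5901, 0.3579, 0.1919, 2.0076, -0.0942, 0.7858, 1.4831]}
[-1.03094706e+02 -8.17895932e-02  1.26546067e+01]
```

>>> step_arm(plan=[[[-0.01,0,0,0,0],[-0.01,0,0,0,0],[0,0,0,0,0]]])

```text
time: 10.55
position: [0.4277, 0.1779, 0.0133]
tool_rot: [0.401, -3.116, 0.0]
ft_force: [-0.6, -0.4, -0.3]
opening: 0.0
```

>>> step_arm(plan=[[[-0.007,0,0,0,0],[-0.007,0,0,0,0],[0,0,0,0,0]]])

```text
time: 10.8
position: [0.4299, 0.1785, 0.0135]
tool_rot: [-0.401, 3.115, 0.0]
ft_force: [-0.5, 0.5, 0.8]
opening: 0.0003
```

>>> step_arm(plan=[[[-0.007,0,0,0,0],[-0.007,0,0,0,0],[0,0,0,0,0]]])

```text
time: 11.05
position: [0.4311, 0.1788, 0.0133]
tool_rot: [0.401, -3.115, 0.0]
ft_force: [-0.7, -0.3, 1.5]
opening: -0.0001
```

>>> step_arm(plan=[[[-0.007,0,0,0,0],[0,0,0,0,0]]])

```text
time: 11.22
position: [0.4311, 0.1788, 0.0131]
tool_rot: [0.401, -3.113, 0.001]
ft_force: [-3.7, -0.9, 2.3]
opening: -0.0001
```

>>> step_arm(plan=[[[-0.007,0,0,0,0],[0,0,0,0,0]]])

```text
time: 11.38
position: [0.4317, 0.179, 0.0131]
tool_rot: [0.401, -3.112, 0.001]
ft_force: [-4.1, -1.7, 3.9]
opening: -0.0003
```

>>> step_arm(plan=[[[-0.007,0,0,0,0],[0,0,0,0,0]]])

```text
time: 11.55
position: [0.4322, 0.1791, 0.013]
tool_rot: [0.4, -3.111, 0.001]
ft_force: [-5.2, -1.1, 5.1]
opening: 0.0
```

>>> step_arm(plan=[[[-0.007,0,-0.004,0,0],[0,0,0,0,0]]])

```text
time: 11.72
position: [0.4324, 0.1791, 0.0131]
tool_rot: [0.4, -3.109, 0.002]
ft_force: [-5.8, -1.2, 3.8]
opening: 0.0002
```

>>> step_arm(plan=[[[-0.007,0,-0.003,0,0],[0,0,0,0,0]]])

```text
time: 11.88
position: [0.4327, 0.1791, 0.0133]
tool_rot: [0.4, -3.108, 0.002]
ft_force: [-7.5, -1.1, 2.7]
opening: 0.0004
```

>>> step_arm(plan=[[[-0.007,0,-0.003,0,0],[0,0,0,0,0]]])

```text
time: 12.05
position: [0.433, 0.1792, 0.0134]
tool_rot: [0.4, -3.106, 0.003]
ft_force: [-7.8, -1.4, 1.6]
opening: 0.0002
```

>>> step_arm(plan=[[[-0.01,0,-0.003,0,0],[0,0,0,0,0]]])

```text
time: 12.22
position: [0.4336, 0.1794, 0.0135]
tool_rot: [0.4, -3.105, 0.003]
ft_force: [-7.5, -1.0, 0.7]
opening: -0.0002
```

>>> step_arm(plan=[[[-0.01,0,-0.002,0,0],[0,0,0,0,0]]])

```text
time: 12.38
position: [0.4342, 0.1796, 0.0135]
tool_rot: [0.4, -3.103, 0.004]
ft_force: [-10.1, -1.4, 0.5]
opening: -0.0003
```

>>> step_arm(plan=[[[-0.007,0,-0.002,0,0],[0,0,0,0,0]]])

```text
time: 12.55
position: [0.4347, 0.1797, 0.0136]
tool_rot: [0.4, -3.102, 0.004]
ft_force: [-8.4, -2.1, 1.0]
opening: -0.0003
```

>>> step_arm(plan=[[[-0.01,0,-0.002,0,0],[0,0,0,0,0]]])

```text
time: 12.72
position: [0.4353, 0.1798, 0.0136]
tool_rot: [0.4, -3.1, 0.005]
ft_force: [-9.7, -2.9, -0.5]
opening: -0.0001
```

>>> step_arm(plan=[[[-0.007,0,-0.002,0,0],[0,0,0,0,0]]])

```text
time: 12.88
position: [0.4356, 0.1799, 0.0136]
tool_rot: [0.4, -3.099, 0.005]
ft_force: [-10.9, -2.2, -0.2]
opening: 0.0002
```

>>> step_arm(plan=[[[-0.008,0,0,0,0],[0,0,0,0,0],[0,0,0,0,0],[0,0,0,0,0]]])

```text
time: 13.22
position: [0.4361, 0.18, 0.0136]
tool_rot: [0.4, -3.098, 0.005]
ft_force: [-10.1, -2.2, 1.6]
opening: -0.0003
```

>>> step_arm(plan=[[[0,0,0,0,0],[0,0,0,0,0],[0,0,0,0,0],[0,0,0,0,0],[0,0,0,0,0],[0,0,0,0,0],[0,0,0,0,0],[0,0,0,0,0],[0,0,0,0,0],[0,0,0,0,0]]])

```text
time: 14.05
position: [0.4362, 0.18, 0.0136]
tool_rot: [0.4, -3.098, 0.005]
ft_force: [-11.3, -2.8, 1.9]
opening: -0.0001
```

Run:
```python
from h import *
o=load("side")["image"].astype(int)
c=cap("side");n=c["image"].astype(int)
cv2.imwrite("pics/s5.png",cv2.resize(c["image"][110:180,180:280,::-1],None,fx=4,fy=4,interpolation=cv2.INTER_CUBIC))
print("rib/cover diff",np.abs(n-o)[135:165,210:265].max(2).__gt__(40).sum());st()
```

```text
rib/cover diff 466
{'time': 14.1, 'position': [0.4361, 0.18, 0.0136], 'tool_rot': [0.3997, -3.0977, 0.0054], 'ft_force': [-12.0873, -3.0487, 0.6203], 'opening': 0.0001, 'joint_pos': [-0.5803, 0.3871, 0.191, 1.9591, -0.1001, 0.8228, 1.4938]}
```

View pics/s5.png

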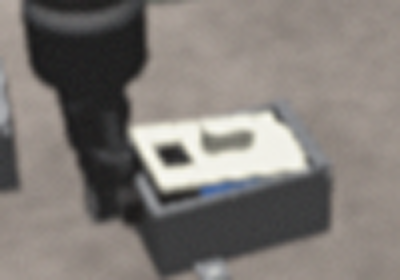

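The cover has popped: the side view shows its tab end raised and the blue battery visible under it at (225,185). Now I release the tab, go above the rib and look.

>>> step_arm(plan=[[[0,0,0,0,0],[0.05,0,0,0,0],[0.15,0,0,0,0],[0.1,0,0,0,0],[0,0,-0.25,0,0.4],[0,0,-0.25,0,0.4],[0,0,-0.25,0,0.4],[0,0,0,0,0.4],[0,0,0,0,0.4]]])

```text
time: 14.85
position: [0.405, 0.1725, 0.132]
tool_rot: [-0.4, 3.107, 0.005]
ft_force: [-1.0, 0.7, -0.5]
opening: 0.0342
```

Run:
```python
from h import *
st();s=robot.observe();c=cap("wrist","w3.png")
print(tobox(np.array(s["position"])))
for q in((-65,0,60),(4,0,84),(4,-7,84),(4,7,84),(4,0,66)):print(q,np.round(proj(c,B(*np.array(q)/1000)),1))
cv2.imwrite("pics/w3c.png",cv2.resize(c["image"][150:330,150:360,::-1],None,fx=3.3,fy=3.3,interpolation=cv2.INTER_CUBIC))
```

```text
{'time': 14.85, 'position': [0.405, 0.1725, 0.132], 'tool_rot': [-0.3996, 3.1072, 0.0049], 'ft_force': [-0.9527, 0.6935, -0.5106], 'opening': 0.0342, 'joint_pos': [-0.63, 0.1459, 0.2103, 1.931, -0.0353, 1.0589, 1.4217]}
[-123.05627207    0.80710175  132.04675565]
(-65, 0, 60) [252.5 261.4]
(4, 0, 84) [253.2 343.3]
(4, -7, 84) [245.4 343.4]
(4, 7, 84) [261.1 343.2]
(4, 0, 66) [253.2 328.3]
```

View pics/w3c.png

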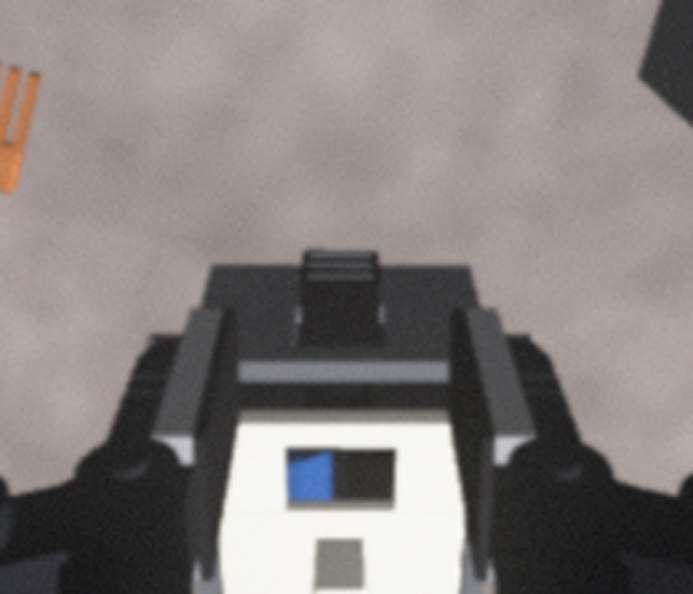

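The view shows the rib's front face at crop (339,565), centred between the jaws to within about 0.5 mm, and the cover raised. I move over the rib.

>>> step_arm(plan=[[[-0.209,0,0,0,0.4],[-0.209,0,0,0,0.4],[-0.209,0,0,0,0.4],[-0.21,0,0,0,0.4],[0,0,0.1,0,0.4],[0,0,0.1,0,0.4],[0,0,0,0,0.4],[0,0,0,0,0.4],[0,0,0,0,0.4]]])

```text
time: 15.65
position: [0.5228, 0.2028, 0.0987]
tool_rot: [0.401, -3.115, 0.001]
ft_force: [-0.1, -0.3, -0.3]
opening: 0.0341
```

Run:
```python
from h import *
st();print(tobox(np.array(robot.observe()["position"])));go(B(.0025,-.0003,.053))
```

```text
{'time': 15.65, 'position': [0.5228, 0.2028, 0.0987], 'tool_rot': [0.4009, -3.115, 0.0006], 'ft_force': [-0.0667, -0.296, -0.341], 'opening': 0.0341, 'joint_pos': [-0.5659, 0.4233, 0.2232, 1.6527, -0.1032, 1.0781, 1.5139]}
[-1.49753495 -0.85809974 98.65979385]
tool shift units [-0.0269  0.004   0.3044] tool x yaw deg -165.33 tilt [-9.e-04 -5.e-04 -1.e+00]
```

>>> step_arm(plan=[[[-0.027,0.004,0.1,0,0.4],[0,0,0.1,0,0.4],[0,0,0.06,0,0.35],[0,0,0.04,0,0.3],[0,0,0,0,0.3],[0,0,0,0,0.3]]], newtons=25)

```text
time: 16.15
position: [0.527, 0.2046, 0.0545]
tool_rot: [-0.401, 3.115, 0.0]
ft_force: [0.3, -0.3, -0.1]
opening: 0.0253
```

>>> step_arm(plan=[[[0,0,0,0,0.2],[0,0,0,0,0.15],[0,0,0,0,0.1],[0,0,0,0,0.1],[0,0,0,0,0.1]]])

```text
time: 16.57
position: [0.5277, 0.2047, 0.0549]
tool_rot: [-0.4, 3.114, 0.001]
ft_force: [0.8, 0.3, 2.8]
opening: 0.0134
```

Run:
```python
from h import *
st();print(tobox(np.array(robot.observe()["position"])))
```

```text
{'time': 16.5667, 'position': [0.5277, 0.2047, 0.0549], 'tool_rot': [-0.4004, 3.1142, 0.0007], 'ft_force': [0.8214, 0.2578, 2.7601], 'opening': 0.0134, 'joint_pos': [-0.558, 0.4793, 0.2152, 1.6876, -0.1184, 0.9856, 1.5255]}
[ 3.72207038 -0.28379103 54.9228157 ]
```

>>> step_arm(plan=[[[0,0,-0.004,0,0.05],[0,0,0,0,0.05],[0.013,0,0,0,0.05],[0,0,0,0,0.05]]])

```text
time: 16.9
position: [0.5255, 0.2042, 0.055]
tool_rot: [-0.401, 3.114, 0.001]
ft_force: [2.1, -0.2, 2.2]
opening: 0.0131
```

>>> step_arm(plan=[[[0.013,0,0,0,0.05],[0.013,0,0,0,0.05],[0,0,0,0,0.05]]])

```text
time: 17.15
position: [0.5213, 0.2031, 0.055]
tool_rot: [-0.401, 3.115, 0.0]
ft_force: [1.5, 0.1, 2.7]
opening: 0.0134
```

>>> step_arm(plan=[[[0.013,0,0,0,0.05],[0.013,0,0,0,0.05],[0,0,0,0,0.05]]])

```text
time: 17.4
position: [0.5173, 0.2021, 0.0549]
tool_rot: [-0.401, 3.116, 0.0]
ft_force: [2.6, -0.3, 2.2]
opening: 0.013
```

Run:
```python
from h import *
st();print(tobox(np.array(robot.observe()["position"])))
```

```text
{'time': 17.4, 'position': [0.5173, 0.2021, 0.0549], 'tool_rot': [-0.401, 3.1157, 0.0003], 'ft_force': [2.6451, -0.3393, 2.2429], 'opening': 0.013, 'joint_pos': [-0.5631, 0.4615, 0.2153, 1.7161, -0.1152, 0.9761, 1.5217]}
[-6.94402704 -0.1080686  54.90298872]
```

>>> step_arm(plan=[[[0.005,0,0,0,0.05],[0,0,-0.01,0,0.05],[0,0,-0.013,0,0.05],[0,0,0,0,0.05]]])

```text
time: 17.73
position: [0.5152, 0.2013, 0.0574]
tool_rot: [0.4, -3.112, 0.001]
ft_force: [-0.4, 0.4, -0.8]
opening: 0.013
```

>>> step_arm(plan=[[[0,0,-0.02,0,0.05],[0,0,-0.02,0,0.05],[0,0,0,0,0.05]]])

```text
time: 17.98
position: [0.5168, 0.2019, 0.0646]
tool_rot: [-0.401, 3.116, 0.0]
ft_force: [0.9, -0.1, -0.8]
opening: 0.0132
```

>>> step_arm(plan=[[[0,0,-0.05,0,0.05],[0,0,-0.1,0,0.05],[0,0,-0.1,0,0.05],[0,0,-0.1,0,0.05],[0,0,0,0,0.05],[0,0,0,0,0.05]]])

```text
time: 18.48
position: [0.5175, 0.2021, 0.1177]
tool_rot: [-0.4, 3.114, 0.001]
ft_force: [-0.7, -0.2, -1.2]
opening: 0.0133
```

Run:
```python
from h import *
st();c=cap("side","s6.png");w=cap("wrist")
a=c["image"][60:190,160:320,::-1];b=w["image"][140:384,110:400,::-1]
a=cv2.resize(a,None,fx=2.5,fy=2.5,interpolation=2);b=cv2.resize(b,None,fx=1.33,fy=1.33)
t=np.zeros((330,800,3),np.uint8);t[:min(330,a.shape[0]),:400]=a[:330,:400];t[:b.shape[0],405:405+b.shape[1]]=b[:330];cv2.imwrite("pics/t6.png",t)
go([.5417,-.197,.14])
```

```text
{'time': 18.4833, 'position': [0.5175, 0.2021, 0.1177], 'tool_rot': [-0.4005, 3.1136, 0.0012], 'ft_force': [-0.7486, -0.2002, -1.1888], 'opening': 0.0133, 'joint_pos': [-0.5728, 0.3922, 0.2263, 1.6476, -0.0961, 1.1102, 1.5062]}
tool shift units [ 0.5073 -2.6145 -0.1598] tool x yaw deg -165.34 tilt [-1.5e-03 -5.0e-04 -1.0e+00]
```

View pics/t6.png

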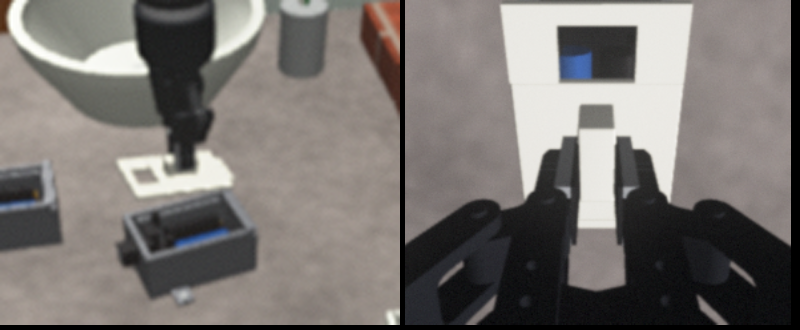

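The side and wrist views show the cover held by its rib, clear of the box, with the battery exposed. I carry it to the lid.

>>> step_arm(plan=[[[0.02,-0.1,0,0,0.05],[0.042,-0.218,0,0,0.05],[0.042,-0.218,0,0,0.05],[0.042,-0.218,0,0,0.05],[0.042,-0.218,0,0,0.05],[0.042,-0.218,0,0,0.05],[0.042,-0.218,0,0,0.05],[0.042,-0.218,0,0,0.05],[0.042,-0.218,0,0,0.05],[0.042,-0.218,0,0,0.05]]])

```text
time: 19.42
position: [0.5361, -0.1138, 0.1153]
tool_rot: [0.401, -3.113, -0.001]
ft_force: [-0.2, -0.3, -0.7]
opening: 0.0129
```

>>> step_arm(plan=[[[0.042,-0.218,0,0,0.05],[0.042,-0.218,0,0,0.05],[0.02,-0.1,0,0,0.05],[0,0,0,0,0.05],[0,0,0,0,0.05],[0,0,0,0,0.05]]])

```text
time: 19.92
position: [0.5421, -0.1922, 0.1155]
tool_rot: [0.403, -3.114, -0.004]
ft_force: [0.5, -0.2, 0.2]
opening: 0.0132
```

Run:
```python
from h import *
st();go([.5437,-.1965,.02])
w=cap("wrist","w7.png");c=cap("side","s7.png")
# tilt of held cover: plate silhouette widths at tab edge vs rib
g=w["image"].astype(int);m=(g.min(2)>150).astype(np.uint8)
m[:, :150]=0;m[:,380:]=0
for v in range(130,320,8):
    u=np.where(m[v])[0]
    if len(u)>8:print(v,u[0],u[-1],end='; ')
s=robot.observe();P=np.array(s["position"])
Xc=-R.from_rotvec(s["tool_rot"]).as_matrix()[:,0];Yc=R.from_rotvec(s["tool_rot"]).as_matrix()[:,1]
for t in(0,.075,.15):
    print("\ntilt",t,[np.round(proj(w,P+.020*Z-.002*0*Xc+Xc*(a*np.cos(t)-(-.0) )+Z*(-.009-a*np.sin(t))+Yc*b),0).tolist() for a in(-.059,) for b in(-.034,.034)])
```

```text
{'time': 19.9167, 'position': [0.5421, -0.1922, 0.1155], 'tool_rot': [0.4029, -3.114, -0.0041], 'ft_force': [0.5421, -0.151, 0.1724], 'opening': 0.0132, 'joint_pos': [0.0455, 0.4467, 0.3704, 1.593, -0.1748, 1.1373, 2.2851]}
tool shift units [-0.0037 -0.0324  0.6367] tool x yaw deg -165.26 tilt [-0.002   0.0024 -1.    ]
146 182 326; 154 183 325; 162 184 324; 170 185 323; 178 186 322; 186 187 321; 194 187 320; 202 189 319; 210 190 318; 218 191 317; 226 192 316; 234 193 315; 242 194 314; 250 195 313; 258 196 365; 266 197 312; 274 198 311; 282 152 343; 290 241 309; 298 241 267; 306 240 268; 
tilt 0 [[185.0, 148.0], [321.0, 147.0]]

tilt 0.075 [[184.0, 149.0], [323.0, 149.0]]

tilt 0.15 [[182.0, 152.0], [325.0, 152.0]]
```

The cover is held about 0.15 rad tilted, tab end up. I'll touch the tongue end down first and let the cover level out under light pressure before I release it.

>>> step_arm(plan=[[[-0.004,-0.032,0.1,0,0.05],[0,0,0.15,0,0.05],[0,0,0.15,0,0.05],[0,0,0.12,0,0.05],[0,0,0.06,0,0.05],[0,0,0.03,0,0.05],[0,0,0,0,0.05],[0,0,0,0,0.05]]])

```text
time: 20.68
position: [0.5452, -0.1985, 0.026]
tool_rot: [-0.402, 3.114, -0.001]
ft_force: [-0.6, -0.0, -1.3]
opening: 0.0132
```

>>> step_arm(plan=[[[0,0,0.013,0,0.05],[0,0,0.013,0,0.05],[0,0,0.013,0,0.05],[0,0,0,0,0.05]]])

```text
time: 21.02
position: [0.5443, -0.1987, 0.0193]
tool_rot: [-0.401, 3.116, 0.0]
ft_force: [-0.2, 0.8, -1.5]
opening: 0.0131
```

>>> step_arm(plan=[[[0,0,0.013,0,0.05],[0,0,0.013,0,0.05],[0,0,0,0,0.05]]])

```text
time: 21.27
position: [0.544, -0.1986, 0.0149]
tool_rot: [0.401, -3.115, -0.001]
ft_force: [0.5, 0.5, -1.5]
opening: 0.0132
```

>>> step_arm(plan=[[[0,0.01,0.013,0,0.05],[0,0,0.013,0,0.05],[0,0,0,0,0.05]]])

```text
time: 21.52
position: [0.5436, -0.1968, 0.011]
tool_rot: [0.401, -3.115, -0.001]
ft_force: [0.0, 0.2, -0.6]
opening: 0.0134
```

>>> step_arm(plan=[[[0,0,0.013,0,0.05],[0,0,0.007,0,0.05],[0,0,0,0,0.05]]])

```text
time: 21.77
position: [0.5437, -0.1972, 0.0082]
tool_rot: [0.401, -3.115, -0.0]
ft_force: [-0.1, -0.2, -1.1]
opening: 0.0131
```

>>> step_arm(plan=[[[0,0,0.01,0,0.05],[0,0,0,0,0.05]]])

```text
time: 21.93
position: [0.5438, -0.1972, 0.0068]
tool_rot: [0.401, -3.116, -0.0]
ft_force: [-0.1, -0.8, -0.9]
opening: 0.013
```

>>> step_arm(plan=[[[0,0,0.01,0,0.05],[0,0,0,0,0.05]]])

```text
time: 22.1
position: [0.5441, -0.1975, 0.0058]
tool_rot: [-0.401, 3.116, -0.0]
ft_force: [-1.6, -0.2, 3.4]
opening: 0.0132
```

Touchdown at TCP z = 5.8 mm, as predicted. I level it gently.

>>> step_arm(plan=[[[0,0,0.01,0,0.05],[0,0,0,0,0.05]]])

```text
time: 22.27
position: [0.5438, -0.1977, 0.0044]
tool_rot: [-0.4, 3.116, -0.001]
ft_force: [-2.6, -0.3, 4.4]
opening: 0.0133
```

>>> step_arm(plan=[[[0,0,0.01,0,0.05],[0,0,0,0,0.05]]])

```text
time: 22.43
position: [0.5438, -0.1979, 0.0028]
tool_rot: [0.4, -3.116, 0.001]
ft_force: [-2.8, -1.1, 4.6]
opening: 0.0132
```

>>> step_arm(plan=[[[0,0,0.01,0,0.05],[0,0,0,0,0.05]]])

```text
time: 22.6
position: [0.5438, -0.1979, 0.0011]
tool_rot: [-0.4, 3.116, -0.001]
ft_force: [-2.1, -0.4, 4.6]
opening: 0.013
```

>>> step_arm(plan=[[[0,0,0.008,0,0.05],[0,0,0,0,0.05]]])

```text
time: 22.77
position: [0.5439, -0.1978, -0.0002]
tool_rot: [-0.4, 3.116, -0.001]
ft_force: [-2.9, -0.4, 4.7]
opening: 0.0131
```

>>> step_arm(plan=[[[0,0,0.007,0,0.05],[0,0,0,0,0.05]]])

```text
time: 22.93
position: [0.544, -0.1977, -0.0013]
tool_rot: [-0.4, 3.116, -0.001]
ft_force: [-1.0, -0.8, 3.5]
opening: 0.0131
```

>>> step_arm(plan=[[[0,0,0.005,0,0.05],[0,0,0,0,0.05]]])

```text
time: 23.1
position: [0.544, -0.1975, -0.002]
tool_rot: [-0.401, 3.116, -0.001]
ft_force: [-1.5, -1.8, 5.0]
opening: 0.0134
```

>>> step_arm(plan=[[[0,0,0.005,0,0.05],[0,0,0,0,0.05]]])

```text
time: 23.27
position: [0.5441, -0.1975, -0.0023]
tool_rot: [-0.401, 3.116, -0.0]
ft_force: [-3.8, -0.9, 7.8]
opening: 0.0133
```

>>> step_arm(plan=[[[0,0,0.005,0,0.05],[0,0,0,0,0.05]]])

```text
time: 23.43
position: [0.5441, -0.1974, -0.0023]
tool_rot: [-0.401, 3.115, 0.0]
ft_force: [-4.7, -0.3, 11.1]
opening: 0.0132
```

Force rises while the position stands still, so the cover is flat. I relieve the pressure, release, and lift away.

>>> step_arm(plan=[[[0,0,-0.008,0,0.05],[0,0,0,0,0.15],[0,0,0,0,0.25],[0,0,0,0,0.35],[0,0,0,0,0.35],[0,0,0,0,0.35]]])

```text
time: 23.93
position: [0.5439, -0.1964, -0.0029]
tool_rot: [0.402, -3.115, -0.001]
ft_force: [0.2, -0.2, 1.0]
opening: 0.0297
```

>>> step_arm(plan=[[[0,0,-0.03,0,0.35],[0,0,-0.08,0,0.35],[0,0,-0.2,0,0.35],[0,0,-0.2,0,0.35],[0,0,-0.2,0,0.35],[0,0,-0.2,0,0.35],[0,0,0,0,0.35]]])

```text
time: 24.52
position: [0.5488, -0.1996, 0.1426]
tool_rot: [-0.399, 3.102, -0.01]
ft_force: [1.9, -0.9, -0.1]
opening: 0.0299
```

>>> step_arm(plan=[[[0.2,0,0,0,0.35],[0.2,0,0,0,0.35],[0.2,0,0,0,0.35],[0.2,0,0,0,0.35],[0,0,0,0,0.35],[0,0,0,0,0.35]]])

```text
time: 25.02
position: [0.4265, -0.2286, 0.1352]
tool_rot: [-0.395, 3.115, -0.0]
ft_force: [1.1, 0.1, 0.7]
opening: 0.0303
```

Run:
```python
from h import *
st();t=cap("top","t8.png");s=cap("side","s8.png")
c=t;g=c["image"].astype(int);m=((g.min(2)>140)).astype(np.uint8);m[:150]=0;m[250:]=0;m[:,:285]=0;m[:,385:]=0
k=max(cv2.findContours(m,0,1)[0],key=cv2.contourArea);r=cv2.minAreaRect(k);print(r,[onz(c,*q,.009).round(4).tolist() for q in cv2.boxPoints(r)],onz(c,*r[0],.009))
a=cv2.resize(t["image"][100:290,110:390,::-1],None,fx=1.4,fy=1.4);b=cv2.resize(s["image"][100:360,120:380,::-1],None,fx=1.5,fy=1.5)
z=np.zeros((400,790,3),np.uint8);z[:a.shape[0],:a.shape[1]]=a;z[:b.shape[0],395:395+b.shape[1]]=b;cv2.imwrite("pics/t9.png",z)
```

```text
{'time': 25.0167, 'position': [0.4265, -0.2286, 0.1352], 'tool_rot': [-0.3949, 3.1151, -0.0001], 'ft_force': [1.146, 0.0841, 0.7327], 'opening': 0.0303, 'joint_pos': [0.1056, 0.2446, 0.4214, 1.8191, -0.1124, 1.0998, 2.3898]}
((331.5500183105469, 200.14999389648438), (41.10960388183594, 24.349536895751953), 71.56504821777344) [[0.5876, -0.1464, 0.009], [0.609, -0.2136, 0.009], [0.4967, -0.2438, 0.009], [0.4761, -0.1778, 0.009]] [ 0.5417842 -0.1954706  0.009    ]
```

View pics/t9.png

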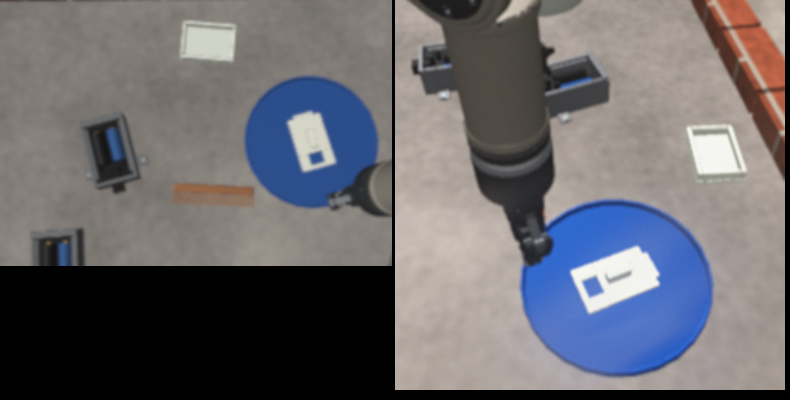

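The final views show the cover flat and rib up, centred on the lid within about 2 mm. The box is open, and the soap dish and comb stand where they were. The arm touches nothing, so I hand in.

```bash
python3 -c "
from rig import robot
print(robot.finish_job())"
```

```text
the job is handed in; nothing more can be done
None
```

The job is done and handed in at about 25 s of the 72 s allowed; no verdict was reported. The order was as asked:

- **Tab:** I pressed it to about 12 N and held it until the cover had popped up, which I saw in the picture.
- **Draw and lift:** I drew the cover about 11 mm by its rib, with under 4 N at the wrist, and lifted it off.
- **Laying down:** The tongue end touched the lid first, and I levelled the cover with about 5 N, rising to 12 N once it lay flat. Then I released it.

**Last checks:** The cover lies flat and rib up, about 2 mm from the lid's measured centre. The box is open, the soap dish and comb look unmoved, and the arm was clear of everything.

**What disagreed or went wrong:**
- **Fingertip position:** The fingertips proved to be about 19.6 mm behind the reported TCP, not 11 mm ahead as stated. My first approach therefore passed just above the tab without touching it.
- **Ledge touch:** I found the offset by touching the bare ledge with the closed fingertips, and I took one step too many there. The wrist read 39.9 N vertically and about 42 N in total for a moment. The 40 N limit is stated for the arm and the gripper's body, and these were the fingertips, but the reading is over that figure.

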